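# Knock a jammed converter module out of a component tube

## Task

An orange converter module is jammed in the neck of the clear component tube. Pick up the tube, tip it mouth-down over the edge of the steel parts tray and, thrusting it lengthways, knock the end of its black lip smartly on the tray's rim until the module slips out and lies in the tray; do not poke or pull at the module with the fingers. Then lay the empty tube flat on the blue-green mat again, its striped label face upwards as before, and leave the other things on the bench where they are.

Things in the scene. Friction and masses are not known exactly. Their poses are not given: they have to be found in the camera images.
- tube: clear square plastic tube, 170 mm long, 100 g. Origin: centre of its length, at the underside of its end flanges; x along the tube to its open mouth, z up. Grasp it by the paper label round its middle (x -55 to 10 mm): 36 mm wide (y), 7 to 36 mm above the origin, inside 28 x 23 mm. It lies on the flanges at its ends (48 mm wide, 43 mm high, 8 mm thick); a green plug closes the tail.
- tube_mouth (a point): centre of the open mouth, 85 mm from the tube's origin along x and 21.5 mm above the underside. The black flange here is the lip: it stands 7 mm below the tube's body and 10 mm below the inner floor, so a rim met by the lowest 6 mm or so of its end face leaves the module's way out clear.
- tube_neck (a point): on the tube's axis, 22 mm along its x and 21.5 mm up, where a steel spring tongue in the side wall pinches the module's black base. It holds by dry friction, a little more than the module's weight, so the module stays when the tube is turned mouth-down; it lets go when the base is past it, 8 to 11 mm further on.
- module: potted converter module, 60 x 24 x 20 mm, about 75 g: an orange nose 46 mm long, 18 mm wide, towards its +x, and a wider black base, 14 mm long. Origin: centre of its length, underside. It sits in the tube nose first, z up like the tube's, its nose about 12 mm inside the mouth (origin about 43 mm along the tube's x).
- module_center (a point): middle of the module, 10 mm above its origin. With the tube tipped some 40 degrees and stopped dead by the rim, it slips on by under 1 mm at a knock of 0.1 m/s along the tube, 2 mm or so at 0.2 m/s, 3 to 6 mm at 0.3 m/s: mostly several knocks, then it slides out by itself. Grip the tube firmly (about 45 N) or it shifts in the fingers; knocks across the tube only turn it.
- tray: fixed open steel parts tray with a dark foam lining, 170 mm (x) by 220 mm (y), walls 3 mm thick, inner floor 7 mm above the bench. Origin: centre of its underside, z up.
- tray_rim: rolled steel rim that runs round the top of the tray's walls, a round bar of 3 mm radius whose centre line is a rectangle 167 mm (x) by 217 mm (y), its top 45 mm above the bench. Origin: centre of the tray, 42 mm up; axes as the tray's.
- far_rim (a point): top of the rim in the middle of the tray's +x side (the side away from the robot), 45 mm above the bench
- mat: fixed blue-green bench mat, 240 mm square, 3 mm thick. Origin: centre of its underside.
- tweezers: steel tweezers, 119 mm long, lying on the left edge of the mat; leave alone. Origin: centre of the underside
- spool: solder spool with red flanges, 63 mm across, 42 mm high, behind the tray; leave alone. Origin: centre of the underside
- reel: grey component reel, 87 mm across, 11 mm high, behind the tray; leave alone. Origin: centre of the underside

How it is judged:
By the outcome, as a careful person would: the job done as asked, in the order asked, and still so for the second after the job is handed in, with the robot touching nothing.
It also fails if it takes over 51 s, if anything falls off the work surface, if the arm or the gripper's body presses on something with over 40 N, if the wrist force passes 120 N, or if a joint passes its speed limit or range.

## Robot

A 6-joint arm with a two-finger parallel gripper is mounted at the origin on a cart in front of the work surface, level with it; the furniture and walls round the work are solid. World frame = base frame: x ahead of the robot, y to its left, z up, the work surface at z = 0. Lengths are in mm, angles in rad, forces in N, time in s.
With the tool pointing down it reaches from about 300 to 775 mm from the base axis. Payload 14.6 kg.
Tool frame: the origin (TCP) lies on the centre line of the jaws, within the pads' length; the fingertips stand 19 mm ahead of it and the grasp point (between the pads) is the TCP (bot.tip_reach is the distance from the TCP to the fingertips, in mm); z points along the fingers, y is the line along which they close (so a half turn about z gives the same grasp; the last joint's range is limited). The gripper opens to 85 mm and grips with 20 to 120 N. Pads are 22 mm wide; open, the fingers measure 114 mm over their backs; the gripper's body (76 mm by 85 mm) begins 54 mm behind the grasp point. The pads swing forward as they close: fully open they stand 13 mm farther back than shut.
Start: joints at [1.137, 0.3, 1.521, -0, 1.321, -0.067], TCP at [197.243, 513.405, 250.281] pointing down, gripper open.
Joint ranges: [-3.03, 3.03], [-0.79, 2.21], [0.23, 2.52], [-1.04, 4.18], [0, 3.07], [-2.55, 2.55]. Speed limits (rad/s): [2.22, 2.22, 2.57, 3.14, 3.14, 3.14].

## Interface

Orientations are given as a unit quaternion [w, x, y, z].
In Python, from rig import bot gives the robot as it stands. Calls block until the motion is done:
- bot.move_to(position, orientation): joint-space move of the TCP to a pose.
- bot.servo_line(position, attitude=None, speed=150, until_force=None): straight line of the TCP; attitude=None keeps the orientation; speed is the mean speed in mm/s. With until_force (N) it stops when the force on the tool has changed by that much, and returns True; else False.
- bot.move_joints(angles): joint-space move.
- bot.move_gripper(opening, grip_force=None): finger opening in mm; grip_force is the grip in N (None keeps the last); returns when the fingers have stopped.
- bot.dwell(seconds).
- bot.ik(position, orientation): joint angles nearest the present ones, or None.
- bot.read_state(): the state.
- bot.read_camera(name): name is "scene" or "top"; returns a dict with "image" (420x560x3 uint8, blue, green, red), "depth" (420x560 float32, mm along the optical axis (not along the pixel's ray), 0 where there is no reading), "fovy" (degrees; the focal length in pixels is half the picture's height over the tangent of half this angle, whatever the lens; pixels are square), "cx", "cy" (the principal point, pixels), "k1" (the pictures are not rectified: a ray, as slopes to the right and down, at radius r is drawn at 1 + k1 r^2 times it, then the intrinsics apply), "eye" and "attitude" of the camera in the world. Camera axes: x right, y down, z forward; pixel columns grow to the right and rows downward; lengths in mm; the calibration is good to about 2 mm. A picture is of the moment at which its call begins.
A pose or a line that the arm cannot do raises bot.MotionError and nothing moves.
- bot.finish_job(): hands the job in; it is judged then, once.
The state is a dict: "clock": time; "joint_positions": joint angles; "qvel": joint speeds; "effort": joint torques, N m; "ee_pos": TCP position; "tool_rot": TCP orientation; "ft_force": force on the tool from outside, world axes, zero at the start; "moment": the same for the moment, N m; "grip_width": finger opening in mm; "grip_force": force on a finger pad.
Only numpy, scipy, OpenCV 4.12 (cv2) and the standard library are available. Lean on these libraries where they do the work, as an engineer would, in place of code of your own. Each camera call takes 0.05 s, during which the arm holds its last target. There are 200 camera calls.

## Working session

There is one attempt and no reset: what is moved stays moved. The work goes in short steps, each a Python script; the robot and the scene stay as the last script left them, time stands still between calls to the robot, and variables do not carry over. Pictures are saved under pics/ and viewed, at most 10 in all, crops included, and the job is handed in when it is done.

```bash
mkdir -p pics; ls
cat > h.py <<'E'
import numpy as np, cv2
from scipy.spatial.transform import Rotation as R
from rig import bot
def rot(q): return R.from_quat([q[1],q[2],q[3],q[0]])
def quat(r):
    q=r.as_quat(); return [q[3],q[0],q[1],q[2]]
def world(c,u,v,d=None,z=None):
    f=210/np.tan(np.radians(c["fovy"])/2)
    p=np.array([(u-c["cx"])/f,(v-c["cy"])/f]); s=p.copy()
    for _ in range(20): s=p/(1+c["k1"]*(s@s))
    ray=rot(c["attitude"]).apply([s[0],s[1],1]); e=np.array(c["eye"])
    if z is not None: return e+ray*(z-e[2])/ray[2]
    if d is None: d=c["depth"][int(round(v)),int(round(u))]
    return e+ray*d
E
python3 - <<'E'
from h import *
import pickle
for n in("scene","top"):
    c=bot.read_camera(n); pickle.dump(c,open(n+"0.pkl","wb"))
    cv2.imwrite(f"pics/{n}0.png",c["image"]); print(n,{k:v for k,v in c.items() if k not in("image","depth")})
print(bot.read_state())
E
```

```text
pics
scene {'fovy': 43.62173262412569, 'cx': 277.5419146848234, 'cy': 215.4234672882919, 'k1': 0.0509248204499707, 'eye': array([ 841.60666746,  659.0163621 , 1050.57291692]), 'attitude': array([-0.07487374,  0.2068265 ,  0.92253199, -0.31709847])}
top {'fovy': 47.72582315712147, 'cx': 283.7104510922622, 'cy': 209.7670568059214, 'k1': -0.0626206722169902, 'eye': array([ 390.98707038,  -15.64669208, 1257.63263163]), 'attitude': array([ 0.03999107, -0.70485595,  0.70693314, -0.04271243])}
{'clock': 0.1, 'joint_positions': array([ 1.13737915e+00,  3.00428284e-01,  1.52150622e+00, -2.51468082e-06,
        1.32069391e+00, -6.66039859e-02]), 'qvel': array([-8.80509511e-05, -1.20887354e-03, -7.43976041e-04, -1.96127895e-03,
        2.02146407e-03, -7.70981595e-04]), 'effort': array([ 2.36736923e-03, -5.44377923e+01, -3.62372768e+01,  1.82714575e-05,
        2.95324069e-03, -1.01177334e-04]), 'ee_pos': array([197.18159893, 513.24272271, 249.7764564 ]), 'tool_rot': array([-1.26951603e-04,  1.82379754e-01,  9.83228029e-01, -5.02083981e-04]), 'ft_force': array([ 0.18718319, -0.15768103,  0.5042584 ]), 'moment': array([ 0.02237161, -0.06360891,  0.04488309]), 'grip_force': 0.0, 'grip_width': 85.46955166239867}
```

View pics/top0.png

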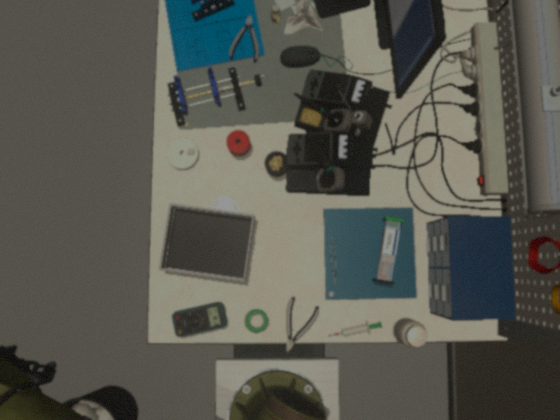

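View pics/scene0.png

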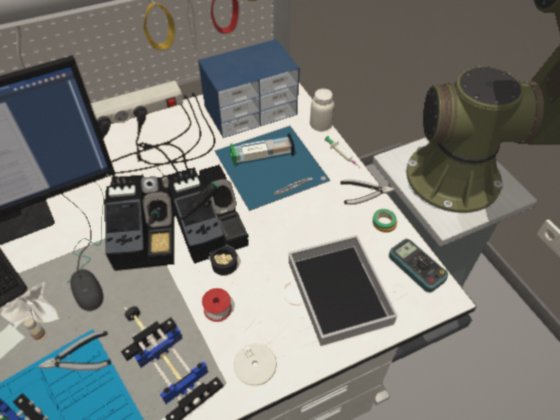

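The top view has the tube with its green tail at about (393,220) and black lip at (384,283), and the tray around (210,243). The scene view shows the tube at about (265,150). I'll take enlarged crops next.

Run:
```python
import pickle,cv2,numpy as np
t=pickle.load(open("top0.pkl","rb"))["image"]; s=pickle.load(open("scene0.pkl","rb"))["image"]
a=cv2.resize(t[200:300,350:430],None,fx=5,fy=5,interpolation=2)
b=cv2.resize(s[120:180,220:300],None,fx=5,fy=5,interpolation=2)
o=np.zeros((500,800,3),np.uint8);o[:,:400]=a;o[:300,400:]=b
cv2.imwrite("pics/crop1.png",cv2.convertScaleAbs(o,alpha=1.5))
a=cv2.resize(t[195:290,150:270],None,fx=5,fy=5,interpolation=2)
cv2.imwrite("pics/crop2.png",cv2.convertScaleAbs(a,alpha=1.5))
```

```text
(no output)
```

View pics/crop1.png

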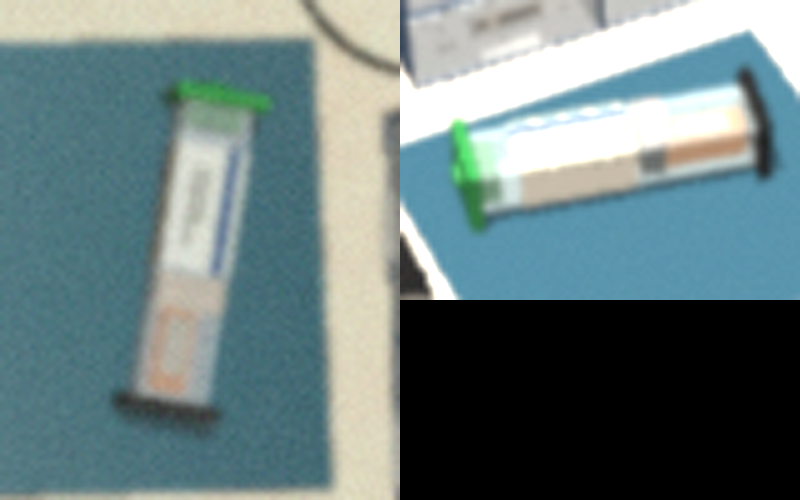

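View pics/crop2.png

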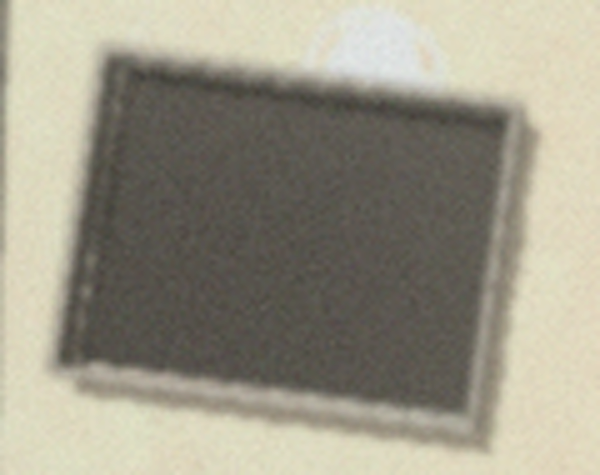

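Crop 1 shows the tail flange top at about px (394.2,218.4), the lip top at (383.4,281) and the blue stripe on the tube's right side. Crop 2 gives the tray rim's outer corners at about (172,206), (254,216), (245,280) and (162,269). Next I'll turn these into world positions.

Run:
```python
from h import *
import pickle
np.set_printoptions(precision=1,suppress=True)
t=pickle.load(open("top0.pkl","rb"));s=pickle.load(open("scene0.pkl","rb"))
def tri(pt,ps):
    o=[];A=np.zeros((3,3));b=np.zeros(3)
    for c,p in((t,pt),(s,ps)):
        e=np.array(c["eye"]);d=world(c,*p,d=1000)-e;d/=np.linalg.norm(d);M=np.eye(3)-np.outer(d,d);A+=M;b+=M@e
    return np.linalg.solve(A,b)
for n,u,v,z in(("tail",394.2,218.4,46),("lip",383.4,281,46),("labtop",390,239,39),("c1",172.5,206.5,45),("c2",254,216.3,45),("c3",245,279.5,45),("c4",162.3,268.8,45)):
    print(n,world(t,u,v,z=z),"depth",world(t,u,v))
# scene: lip top edge (745,72)/(..); tail flange top edge
f=lambda x,y:(220+(x-400)/5,120+y/5)
print("lip tri (+y top corner)",tri((350+120/5,200+398/5),f(768,128)),"lip tri(-y)",tri((350+217/5,200+410/5),f(745,72)))
print("scene at z46 lip",world(s,*f(757,100),z=46),"tail",world(s,*f(463,150),z=46))
for q in((322,242),(354,239),(392,320),(325,338)): print("rim scene",world(s,*q,z=45),world(s,*q))
for n,u,v in(("spool",238,142),("reel",184,155),("cab",432,260),("stn",352,90),("stn2",345,145),("stn3",330,178)): print(n,world(t,u,v))
print("max heights region", max(world(t,u,v)[2] for u in range(265,430,4) for v in range(60,300,4) if t["depth"][v,u]>0))
```

```text
tail [ 510.3 -305.    46. ] depth [ 510.1 -304.7   47.3]
lip [ 350.7 -273.    46. ] depth [ 350.6 -273.6   43.2]
labtop [ 457.7 -294.2   39. ] depth [ 457.4 -293.    44.3]
c1 [542.8 266.4  45. ] depth [544.7 270.   29.8]
c2 [516.9  55.8  45. ] depth [519.6  57.4  18.2]
c3 [356.  78.  45.] depth [355.   80.7  10. ]
c4 [383.1 289.   45. ] depth [383.1 288.7  46. ]
lip tri (+y top corner) [ 354.1 -249.6   42.4] lip tri(-y) [ 345.9 -298.9   38.9]
scene at z46 lip [ 351.4 -268.2   46. ] tail [ 511.7 -300.5   46. ]
rim scene [437.4  67.1  45. ] [419.   40.1  -1. ]
rim scene [365.2  91.4  45. ] [360.7  86.   35.3]
rim scene [399.7 305.5  45. ] [391.1 298.5  25.3]
rim scene [546.6 281.5  45. ] [541.4 274.8  27.2]
spool [723.9 102.7   2.5]
reel [686.6 247.   10.5]
cab [ 403.1 -404.8   29.5]
stn [ 825.1 -191.7  122.3]
stn2 [ 682.9 -170.5  126.8]
stn3 [ 610.7 -137.9   74.8]
max heights region 317.6775615778366
```

```bash
cat >> h.py <<'E'
np.set_printoptions(precision=2,suppress=True)
GA,GB=-8.,23.                 # grasp point in the tube's x, z
FAR=np.array([532.5,161.7,42.]); TY=np.radians(-7.3)   # rim centre line, tray yaw
P0=np.array([431.,-287.,3.]); R0=R.from_euler("z",168.8,degrees=True)
SG=1
def tool(Rt): # tube attitude -> tool attitude
    m=Rt.as_matrix(); z=-m[:,2]; y=SG*m[:,1]
    return quat(R.from_matrix(np.column_stack([np.cross(y,z),y,z])))
def tcp(p,Rt): return np.asarray(p)+Rt.apply([GA,0,GB])
RK=R.from_euler("z",TY+np.pi)*R.from_euler("y",40,degrees=True)
def knock(a,b): # tube origin such that the rim's bar centre is at (a,b) of the tube; a=88 is contact
    return tcp(FAR-RK.apply([a,0,b]),RK)
E
python3 - <<'E'
import h
from h import *
for s in(1,-1):
    h.SG=s
    print(s,RK.apply([1,0,0]),bot.ik(tcp(P0,R0),tool(R0)),bot.ik(tcp(P0+[0,0,170],R0),tool(R0)),bot.ik(knock(88,3),tool(RK)),bot.ik(knock(140,3),tool(RK)), knock(88,3))
E
```

```text
1 [-0.76  0.1  -0.64] [-0.65  0.55  1.76 -0.    0.83  1.11] [-0.65  0.3   1.66 -0.    1.19  1.11] None [ 0.26  0.41  1.76 -0.68  0.39  2.52] [592.69 153.99 119.03]
-1 [-0.76  0.1  -0.64] [-0.65  0.55  1.76 -0.    0.83 -2.03] [-0.65  0.3   1.66 -0.    1.19 -2.03] [ 0.29  0.4   1.88 -0.9   0.34 -0.37] [ 0.26  0.41  1.76 -0.68  0.39 -0.63] [592.69 153.99 119.03]
```

```bash
sed -i 's/^SG=1/SG=-1/' h.py
python3 - <<'E'
from h import *
q=tool(R0)
bot.servo_line([400,150,260],q,speed=350)
bot.servo_line(tcp(P0+[0,0,110],R0),q,speed=350)
print(bot.read_state()["clock"])
bot.servo_line(tcp(P0+[0,0,2],R0),q,speed=130)
bot.move_gripper(20,grip_force=50); 
s=bot.read_state(); print(s["clock"],s["grip_width"],s["grip_force"],s["ee_pos"],s["ft_force"])
bot.servo_line(tcp(P0+[0,0,150],R0),q,speed=150)
s=bot.read_state(); print(s["clock"],s["grip_width"],s["grip_force"],s["ee_pos"],s["ft_force"],s["moment"])
c=bot.read_camera("scene");cv2.imwrite("pics/s1.png",c["image"])
E
```

```text
2.9
4.4 34.92638383558482 50.49495041370392 [ 439.11 -288.76   28.51] [-0.98  0.94  5.78]
5.5333 35.028443214915534 50.043649077415466 [ 438.51 -288.3   175.02] [-0.85  0.89 -1.88] [-0.04 -0.1  -0.02]
```

View pics/s1.png

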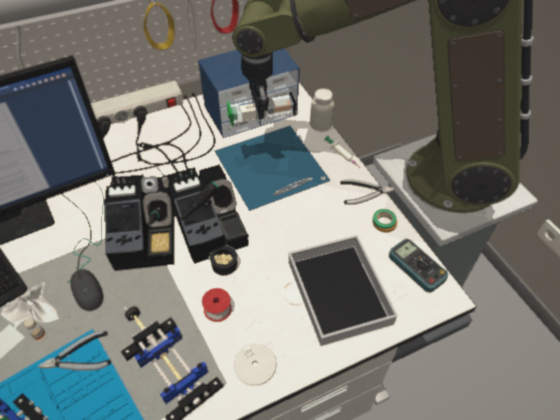

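The tube is held level at about (262,108), still with the module inside. I'll carry it to the far rim and feel for the rim with the lip's underside.

```bash
sed -i 's/^GA,GB=.*/GA,GB=-8.,25./' h.py
python3 - <<'E'
from h import *
bot.servo_line([430,-60,230],tool(R0),speed=300)
bot.servo_line(knock(81,-60),tool(RK),speed=250)
bot.servo_line(knock(81,-12),tool(RK),speed=120)
print(bot.read_state()["clock"],bot.read_state()["ft_force"])
hit=bot.servo_line(knock(81,4),tool(RK),speed=25,until_force=4)
s=bot.read_state(); d=RK.inv().apply(s["ee_pos"]-knock(81,-3)) 
print(hit,s["clock"],s["ft_force"],"tube-frame offset from expected contact",d, s["grip_width"])
c=bot.read_camera("scene");cv2.imwrite("pics/s2.png",cv2.resize(c["image"][150:350,230:430],None,fx=3,fy=3,interpolation=2))
E
```

```text
9.2667 [ 0.05 -0.17 -1.66]
True 9.7417 [-2.65 -0.52  5.25] tube-frame offset from expected contact [ 0.11 -0.02 -1.75] 35.50516359243064
```

View pics/s2.png

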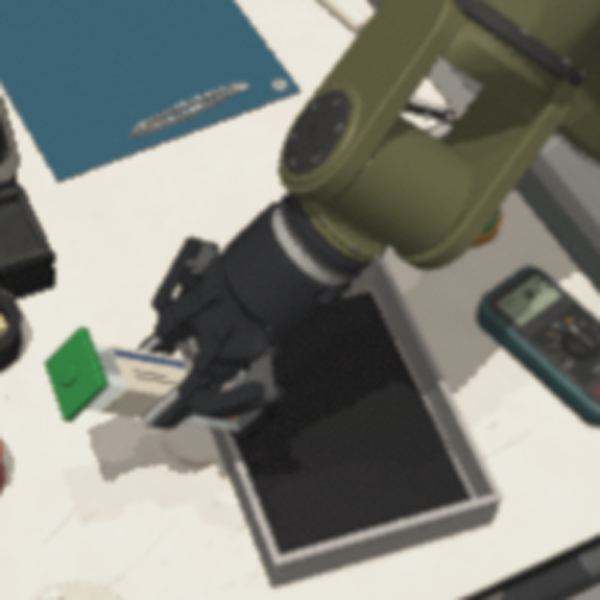

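Lip underside met the rim 1.75 mm past nominal; the picture shows the mouth over the far rim, tail (green) at about (75,375). Next I'll find the end contact and try a first knock.

```bash
cat >> h.py <<'E'
B=4.25
def thrust(ac,back,over,speed,f):
    bot.servo_line(knock(ac+back,B),tool(RK),speed=120)
    hit=bot.servo_line(knock(ac-over,B),tool(RK),speed=speed,until_force=f)
    s=bot.read_state(); d=RK.inv().apply(s["ee_pos"]-knock(88,B))
    print(hit,"t",s["clock"],"off",d,"F",RK.inv().apply(s["ft_force"]),"w",s["grip_width"],"v",np.abs(s["qvel"]).max())
    return d
E
python3 - <<'E'
from h import *
bot.servo_line(knock(81,-8),tool(RK),speed=60)
bot.servo_line(knock(98,-8),tool(RK),speed=80)
d=thrust(88,8,6,40,6)
d=thrust(88-d[0],35,15,130,15)
d=thrust(88-d[0],10,6,40,6)
E
```

```text
True t 10.9417 off [-1.59 -0.32  0.55] F [-3.38 -1.32 -0.81] w 35.091844473522286 v 0.036495986476432776
True t 11.7333 off [ 1.26 -0.1   0.3 ] F [ 0.33  0.18 -1.34] w 35.28151284988888 v 0.10807266681926221
True t 12.3167 off [ 1.47 -0.14  0.11] F [-4.31 -1.02 -1.05] w 35.09557267177187 v 0.039325834577287964
```

Run:
```python
from h import *
bot.move_gripper(20,grip_force=70)
d=thrust(86.5,10,6,40,6)
d=thrust(88-d[0],40,15,200,15)
d=thrust(88-d[0],10,6,40,6)
bot.servo_line(knock(110,B),tool(RK),speed=120)
o=[]
for n in("top","scene"):
    c=bot.read_camera(n); im=c["image"]
    k=im[175:275,150:270] if n=="top" else im[225:325,240:360]
    o.append(cv2.resize(k,(480,400),interpolation=2))
cv2.imwrite("pics/s3.png",cv2.resize(cv2.convertScaleAbs(np.hstack(o),alpha=1.4),(800,333)))
```

```text
True t 13.1083 off [ 1.43 -0.07  0.04] F [-4.21 -1.41 -1.14] w 34.957984683031 v 0.039035515569446115
True t 13.875 off [ 5.54 -0.3   0.52] F [ 1.39 -0.19 -1.42] w 34.77393045532506 v 0.19023745262839165
True t 14.4583 off [ 5.86 -0.11  0.08] F [-2.39 -1.11 -1.39] w 34.87996518200367 v 0.038970356144569514
```

View pics/s3.png

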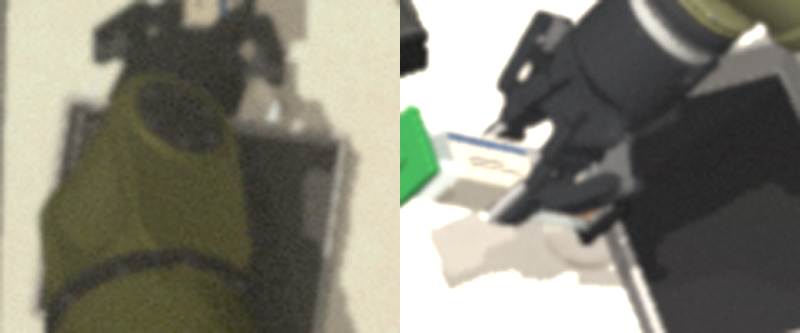

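The tube holds, with the orange nose just visible at the lip (about (590,215) in the right half). The knocks push the tube back about 4 mm in the grip, so I'll grip harder and stop sooner.

Run:
```python
from h import *
bot.move_gripper(20,grip_force=90)
for i in range(2):
    d=thrust(82.2 if i==0 else 88-d[0],40,12,190,9)
    d=thrust(88-d[0],6,6,40,6)
bot.servo_line(knock(110,B),tool(RK),speed=120)
s=bot.read_state();print(s["ft_force"],s["moment"],s["grip_force"])
c=bot.read_camera("scene")
cv2.imwrite("pics/s4.png",cv2.resize(cv2.convertScaleAbs(c["image"][235:315,260:360],alpha=1.4),None,fx=6,fy=6,interpolation=2))
```

```text
True t 15.7 off [ 9.6  -0.43  0.57] F [ 0.55  0.27 -0.82] w 34.825445743116084 v 0.16628361308303688
True t 16.2167 off [ 9.92 -0.18  0.18] F [-3.83 -0.23 -0.05] w 34.76735187853817 v 0.04318061312681531
True t 16.9917 off [12.81 -0.17  0.2 ] F [ 0.24 -0.26 -0.23] w 34.70273031441158 v 0.19658320180670655
True t 17.5167 off [13.65 -0.19  0.18] F [-4.18 -0.46 -0.24] w 34.43680723660131 v 0.04269685820947636
[-0.06  0.32 -2.59] [ 0.06  0.49 -0.05] 89.61557507514954
```

View pics/s4.png

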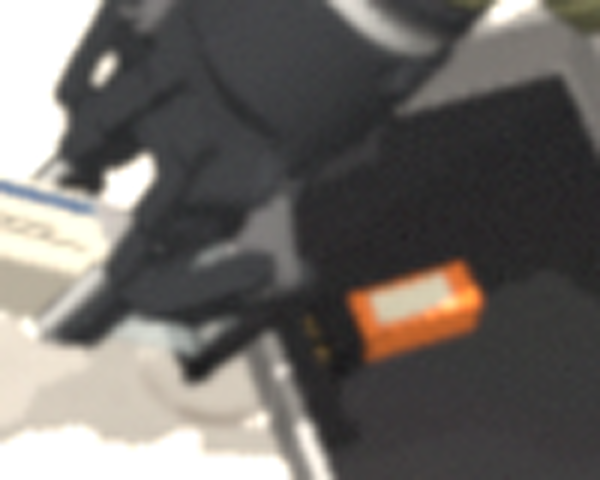

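The module lies in the tray, at about (415,310) in the crop, and the tube is clear of it. The tube slid about 15 mm through the grip in total; I'll allow for that and lay it back down.

```bash
sed -i 's/^GA,GB=.*/GA,GB=7.2,25./' h.py
python3 - <<'E'
from h import *
# back off along the tube (GA moved: knock() now refers to the true mouth)
bot.servo_line(knock(150,B),tool(RK),speed=150)
bot.servo_line([430,-60,230],tool(R0),speed=250)
bot.servo_line(tcp(P0+[0,0,100],R0),tool(R0),speed=250)
bot.servo_line(tcp(P0+[0,0,12],R0),tool(R0),speed=120)
hit=bot.servo_line(tcp(P0+[0,0,-4],R0),tool(R0),speed=20,until_force=4)
s=bot.read_state();print(hit,s["clock"],s["ee_pos"]-tcp(P0,R0),s["ft_force"],s["moment"])
o=[]
for n in("top","scene"):
    c=bot.read_camera(n); im=c["image"]
    o.append(cv2.resize(im[200:300,350:430] if n=="top" else im[90:190,210:310],(400,400),interpolation=2))
cv2.imwrite("pics/s5.png",np.hstack(o))
E
```

```text
True 22.8167 [ 0.04 -0.06  3.24] [-1.11  0.59  7.61] [ 0.19  0.68 -0.04]
```

View pics/s5.png

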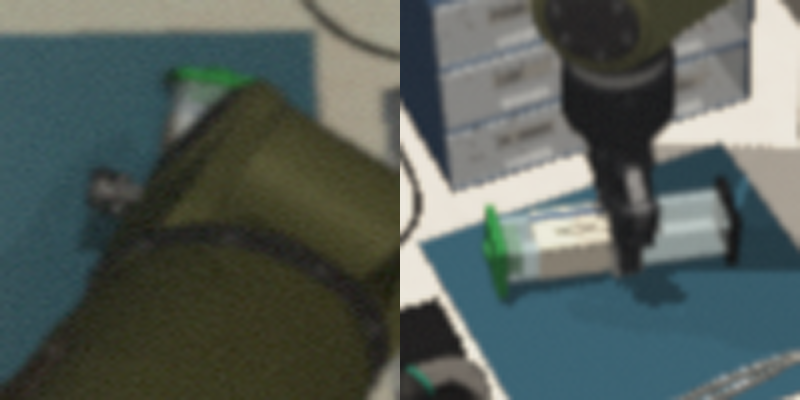

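The empty tube is back over the mat, stripe up, touching with one end about 3 mm early (pitched about 2°). I'll ease it down, release and retreat.

Run:
```python
from h import *
bot.move_gripper(20,grip_force=25)
bot.servo_line(tcp(P0+[0,0,0.3],R0),tool(R0),speed=8,until_force=10)
s=bot.read_state();print(s["clock"],s["ee_pos"]-tcp(P0,R0),s["ft_force"])
bot.move_gripper(60); bot.move_gripper(85)
bot.servo_line(tcp(P0+[0,0,120],R0),tool(R0),speed=120)
bot.servo_line([400,-60,300],tool(R0),speed=250)
bot.servo_line([250,-230,330],tool(R0),speed=250) if bot.ik([250,-230,330],tool(R0)) is not None else None
bot.dwell(0.3)
t=bot.read_camera("top");c=bot.read_camera("scene");print(bot.read_state()["clock"])
o=np.zeros((600,800,3),np.uint8)
o[:420,:560]=c["image"]; o[420:,:240]=cv2.resize(c["image"][120:180,220:292],(240,180)); o[420:,240:480]=cv2.resize(t["image"][210:285,340:440],(240,180));o[420:,480:800]=cv2.resize(t["image"][195:290,110:270],(320,180))
cv2.imwrite("pics/s6.png",o)
```

```text
23.6417 [ 0.61 -0.4   1.18] [ 1.03  0.34 12.42]
28.2417
```

View pics/s6.png

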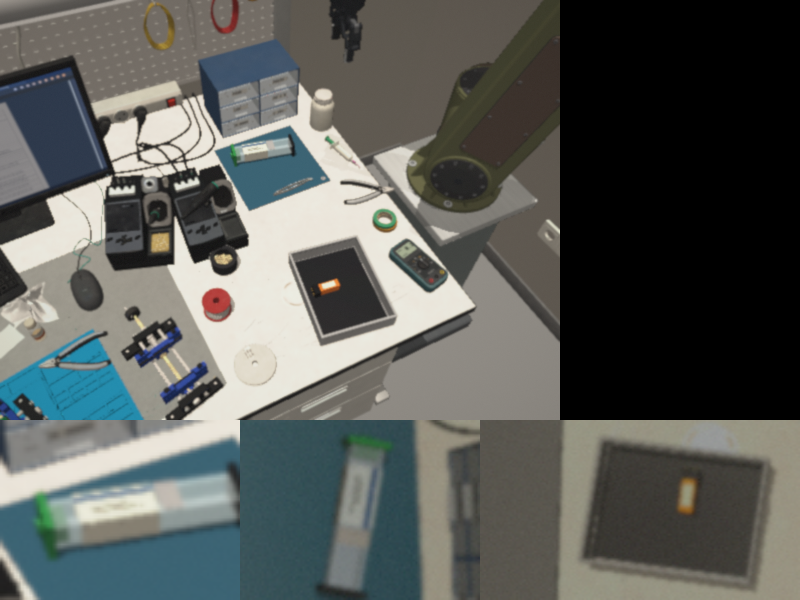

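The tube lies flat on the mat at about (263,150), label up and empty. The module is in the tray at about (326,287), and the other things are where they were.

```bash
python3 -c "
from rig import bot
print(bot.finish_job())"
```

```text
the job is handed in; nothing more can be done
None
```

The module was knocked out and lies in the tray, the empty tube is flat on the mat with its striped label face up, nothing else on the bench was disturbed, and I handed the job in at about 28 s of robot time (the judge returned no verdict).

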